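# Clip the sensors onto the shuttered contact block

### The arm

A 7-joint arm with a two-finger parallel gripper is mounted at the origin on the work surface. World frame = base frame: x ahead of the robot, y to its left, z up, the work surface at z = 0. Lengths are in m, angles in rad, forces in N, time in s.
With the tool pointing down it reaches from about 0.425 to 0.925 m from the base axis. Payload 6.8 kg.
Tool frame: the origin (TCP) lies midway between the tips of the shut fingers; the grasp point (between the pads) lies 19 mm behind it; y points along the fingers, z is the direction in which the jaws open and shut, and the axes are right-handed (so a half turn about y gives the same grasp; the last joint's range is limited). The gripper opens to 85 mm and grips with 20 to 120 N. Pads are 22 mm wide; open, the fingers measure 114 mm over their backs; the gripper's body (76 mm by 85 mm) begins 54 mm behind the grasp point. The pads swing forward as they close: fully open they stand 13 mm farther back than shut.
Start: joints at [-1.24, 0.477, 0.022, 1.555, -0.011, 1.109, -0.083], TCP at [0.287, 0.611, 0.231] pointing down, gripper open.
Joint ranges: [-2.96, 2.96], [-0.34, 2.1], [-1.41, 1.46], [0.24, 2.44], [-1.37, 4.51], [0.17, 1.92], [-2.96, 2.96]. Speed limits (rad/s): [2.39, 2.39, 3.14, 3.14, 3.14, 3.14, 3.14].

### API

Orientations are given as a unit quaternion [w, x, y, z].
In Python, from station import bot gives the robot as it stands. The module is installed in compiled form; this text tells all that it offers.
- The arm moves only by the shell command python3 -m crank 'ROWS' [FORCE]. ROWS is JSON, a list of rows, each an object with "linear": the shift along the tool's x, y, z in m, a list of three; "dr": the turn, a rotation vector about the tool's x, y, z in degrees, a list of three; "hand": the gripper command: -1 is shut, 1 is fully open, values between are in proportion. A call has 1 to 10 rows; each row is the pose to reach, as a shift and turn from the pose commanded when the call began, along the tool's axes at that moment; what a row does not reach only later rows make up. A row lasts 1/12 s, in which the tool goes at most 41.7 mm and 7.16 degrees, less where a joint would pass 70% of its speed; a pose out of reach is approached as far as the arm can. A call with a gripper value outside its range is refused whole. The fingers move at their own pace and stop on an object; FORCE is the grip in N (left out, the last holds). Time passes only in rows, so rows that repeat a pose let the fingers close. It gives the time, the measured TCP pose, the force and the opening at its end, in the units of the state.
- bot.get_obs(): the state, without advancing time (a new reading comes with each control period).
- bot.read_camera(name): name is "scene" or "top"; returns the picture (400x640x3 uint8, blue, green, red); there is no depth.
- bot.camera_params(name): a dict with "K" (3x3 intrinsics, pixels), "R" (3x3) and "t" (3): a world point X has camera coordinates R X + t. Camera axes: x right, y down, z forward; pixel columns grow to the right and rows downward; lengths in m; the calibration is good to about 2 mm. A picture is of the moment at which its call begins. camera_params takes no time and is no camera call.
- bot.hand_in(): hands the job in, once; it reports no verdict.
Trained networks look in the newest picture that a camera, given by its name, has taken for a name from the list of things; names that differ only in an ending like _2 or _b are one class to them, and where a whole thing is asked for, a point or a joint stands for the part that bears it (a point fixed in the world has none). Each returns a list of dicts, best first, with "score" (0 to 1); they miss things now and then, are a little off and sometimes report something else, mostly with a low value. They report only what shows in the picture. A call takes as long as a camera call. They do not tell look-alikes from the thing itself.
- bot.search_frame(camera, target): "extent" ([left, top, right, bottom] in pixels, round what is visible of it).
- bot.cut_out(camera, target): "pixels" (400x640 bool, what is visible of it) and "extent" ([left, top, right, bottom] in pixels, round what is visible of it).
- bot.place_of(camera, target): "xy" ([column, row] in pixels: a listed point, or the origin of a listed thing).
The state is a dict: "t": time; "q": joint angles; "joint_vel": joint speeds; "joint_torque": joint torques, N m; "eef_pos": TCP position; "tool_rot": TCP orientation; "contact_force": force on the tool from outside, world axes, zero at the start; "torque": the same for the moment, N m; "gripper_width": opening from 0.0 (shut) to 1.0 (fully open).
Only numpy, scipy, OpenCV 4.12 (cv2) and the standard library are available. Lean on these libraries where they do the work, as an engineer would, in place of code of your own. Each camera call takes 0.05 s, during which the arm holds its last target. There are 200 camera calls.

### The job

The wing knob on the grey contact block locks its shutter, and it may have a left-hand or a right-hand thread: try it gently both ways, and undo it fully the way that gives. Then slide the shutter fully open to the left, squeeze each sprung sensor clip on the desk and let it close on a brass tab of the block, level and well on, one clip to a tab (any tab), and finally turn the knob back tight so that the shutter is locked open. Do not disturb the other things on the desk.

Things in the scene. Friction and masses are not known exactly. Their poses are not given: they have to be found in the camera images.
- clip_1_mid (a point): sprung sensor clip lying flat on the desk like a clothes peg on its side: 120 mm long, 28 mm thick, either face up, 0.12 kg; may be absent. Two black handles reach 70 mm back from the pivot barrel (18 mm wide), two steel jaws 50 mm forward. This point: on the pivot, half-way up. x: towards the jaws; y: across, the way the handles are squeezed; z: along the pivot, up (down if the clip is turned over)
- clip_1_tip (a point): between the jaw tips of clip_1, 50 mm ahead of the pivot (towards +x), half-way up; axes as clip_1_mid
- clip_1_jaw_l (a joint): opening angle of one jaw (the other moves alike) of clip_1: 0 relaxed and shut, about 0.06 when shut on a tab, 0.22 fully squeezed
- clip_2_mid (a point): a second clip, just like clip_1, same point and axes; may be absent. How they work: squeeze the handles along y about 45 mm behind the pivot, where a relaxed clip is 50 mm wide (60 mm at the handle ends); with about 10 N a side they come to a stop, parallel and 32 mm wide, and the jaws stand open 22 mm at the tips, 14 mm half-way along; let go and the jaws spring shut
- clip_2_tip (a point): between the jaw tips of clip_2, 50 mm ahead of the pivot (towards +x), half-way up; axes as clip_2_mid
- clip_2_jaw_l (a joint): opening angle of one jaw (the other moves alike) of clip_2: 0 relaxed and shut, about 0.06 when shut on a tab, 0.22 fully squeezed
- clip_3_mid (a point): a third clip, just like clip_1, same point and axes; may be absent
- clip_3_tip (a point): between the jaw tips of clip_3, 50 mm ahead of the pivot (towards +x), half-way up; axes as clip_3_mid
- clip_3_jaw_l (a joint): opening angle of one jaw (the other moves alike) of clip_3: 0 relaxed and shut, about 0.06 when shut on a tab, 0.22 fully squeezed
- tab_a (a point): right-hand (-y) brass tab of three on the contact block, a grey housing 300 mm wide and 60 mm high fixed to the desk. A tab is an upright plate 6 mm thick, 4 to 54 mm above the desk, standing 30 mm out of the housing towards the robot. This point: middle of its free upright edge, 29 mm up. x: from that edge into the housing, square to its front; y: across the plate, to the left; z up
- tab_b (a point): middle brass tab, 95 mm from the others; same point and axes as tab_a. A clip goes on level, jaws first, moving along x, at any height that clears the desk (there is nothing under the tabs): some 25 mm of jaw past the edge is right, 30 mm the most. A clip shut on a tab holds by its spring, it may but need not rest on the desk
- tab_c (a point): left-hand (+y) brass tab; same point and axes as tab_a
- shutter_grip (a point): middle of the black upright grip (14 mm along x, 40 mm along y, 34 mm high; 83 mm above the desk) on the aluminium shutter; axes as the tabs'. Its three blinds, 28 mm wide, hang 12 mm in front of the tabs and cover them. Slid 45 mm along +y to its stop, each blind is off to the side, mid-way between tabs. It takes about 3 N and stays where left; a tight lock knob blocks it
- shutter (a joint): travel of the shutter in m: 0 shut (tabs covered), 0.045 fully open
- knob_grip (a point): middle of the black wing of the lock knob, 62 mm behind the tabs' edges, 110 mm above the desk: a bar 74 mm long (this frame's y), 14 mm thick (x), 26 mm high, turning about z (up). A steel dog arm, 53 mm long, its top 25 mm below this point, points along y; tight, the wing lies along the block's y and the dog blocks the shutter
- lock_knob (a joint): lock knob, rad, + anticlockwise from above; 0 tight. It undoes one way only; which differs from start to start and cannot be seen: the other way it meets a hard stop at once (0.02 to 0.1 rad). The free way it turns with 0.12 N m to its undone stop at +2.4 or -2.4, too far for one grasp; it does not rise and stays where left
- screwdriver: screwdriver lying on the desk, a bystander to be left alone; origin at its underside
- tape_roll: roll of paper tape lying flat, 72 mm wide, 24 mm high, a bystander to be left alone; origin at its underside
- handheld: blue handheld calibrator, 150 x 78 x 32 mm, a bystander to be left alone; origin at its underside
- battery: black battery pack, 90 x 50 x 40 mm, a bystander to be left alone; origin at its underside
There are look-alikes about, which are no part of the job. What is shaped like the part that bears clip_1_mid but brown or purple is not meant. What is shaped like the part that bears clip_3_mid but pink is not meant.

How it is judged:
On the way, in this order (a step that is already met when the one before it is completed fails the run):
1. the lock knob is undone (over 2.0 rad from tight, the way it gives) ((value of joint lock_knob above 2 rad or value of joint lock_knob below -2 rad)), for 0.2 s.
2. the shutter is slid fully open (value of joint shutter above 0.038 m), for 0.2 s.
3. every clip present sits shut on a tab of its own, the shutter open (value of joint shutter above 0.038 m and ((x of clip_1_tip in the frame of tab_a between 0.012 and 0.042 m and y of clip_1_tip in the frame of tab_a between -0.009 and 0.009 m) or (x of clip_1_tip in the frame of tab_b between 0.012 and 0.042 m and y of clip_1_tip in the frame of tab_b between -0.009 and 0.009 m) or (x of clip_1_tip in the frame of tab_c between 0.012 and 0.042 m and y of clip_1_tip in the frame of tab_c between -0.009 and 0.009 m)) and height (world z) of each of clip_1_tip, clip_2_tip, clip_3_tip below 0.05 m and angle between the z axis of each of clip_1_mid, clip_2_mid, clip_3_mid and the z axis of tab_a, either way round below 0.35 rad and value of joint clip_1_jaw_l between 0.02 and 0.13 rad and ((x of clip_2_tip in the frame of tab_a between 0.012 and 0.042 m and y of clip_2_tip in the frame of tab_a between -0.009 and 0.009 m) or (x of clip_2_tip in the frame of tab_b between 0.012 and 0.042 m and y of clip_2_tip in the frame of tab_b between -0.009 and 0.009 m) or (x of clip_2_tip in the frame of tab_c between 0.012 and 0.042 m and y of clip_2_tip in the frame of tab_c between -0.009 and 0.009 m)) and value of joint clip_2_jaw_l between 0.02 and 0.13 rad and ((x of clip_3_tip in the frame of tab_a between 0.012 and 0.042 m and y of clip_3_tip in the frame of tab_a between -0.009 and 0.009 m) or (x of clip_3_tip in the frame of tab_b between 0.012 and 0.042 m and y of clip_3_tip in the frame of tab_b between -0.009 and 0.009 m) or (x of clip_3_tip in the frame of tab_c between 0.012 and 0.042 m and y of clip_3_tip in the frame of tab_c between -0.009 and 0.009 m)) and value of joint clip_3_jaw_l between 0.02 and 0.13 rad and distance between clip_1_mid and clip_2_mid above 0.06 m and distance between each of clip_2_mid, clip_1_mid and clip_3_mid above 0.06 m), for 0.3 s.
4. the knob is turned back tight (value of joint lock_knob between -0.25 and 0.25 rad and value of joint shutter above 0.038 m), for 0.2 s.
At the end, for the whole second after the job is handed in: every clip present is shut on a tab, one to a tab: its jaw tips reach 12 to 42 mm past the tab's free edge and lie within 9 mm of its middle plane, its jaws are held apart by the tab alone, and it is level within 0.35 rad; the shutter is open (over 38 mm) and the knob is tight (within 0.25 rad) (all of step 4 and ((x of clip_1_tip in the frame of tab_a between 0.012 and 0.042 m and y of clip_1_tip in the frame of tab_a between -0.009 and 0.009 m) or (x of clip_1_tip in the frame of tab_b between 0.012 and 0.042 m and y of clip_1_tip in the frame of tab_b between -0.009 and 0.009 m) or (x of clip_1_tip in the frame of tab_c between 0.012 and 0.042 m and y of clip_1_tip in the frame of tab_c between -0.009 and 0.009 m)) and height (world z) of each of clip_1_tip, clip_2_tip, clip_3_tip below 0.05 m and angle between the z axis of each of clip_1_mid, clip_2_mid, clip_3_mid and the z axis of tab_a, either way round below 0.35 rad and value of joint clip_1_jaw_l between 0.02 and 0.13 rad and ((x of clip_2_tip in the frame of tab_a between 0.012 and 0.042 m and y of clip_2_tip in the frame of tab_a between -0.009 and 0.009 m) or (x of clip_2_tip in the frame of tab_b between 0.012 and 0.042 m and y of clip_2_tip in the frame of tab_b between -0.009 and 0.009 m) or (x of clip_2_tip in the frame of tab_c between 0.012 and 0.042 m and y of clip_2_tip in the frame of tab_c between -0.009 and 0.009 m)) and value of joint clip_2_jaw_l between 0.02 and 0.13 rad and ((x of clip_3_tip in the frame of tab_a between 0.012 and 0.042 m and y of clip_3_tip in the frame of tab_a between -0.009 and 0.009 m) or (x of clip_3_tip in the frame of tab_b between 0.012 and 0.042 m and y of clip_3_tip in the frame of tab_b between -0.009 and 0.009 m) or (x of clip_3_tip in the frame of tab_c between 0.012 and 0.042 m and y of clip_3_tip in the frame of tab_c between -0.009 and 0.009 m)) and value of joint clip_3_jaw_l between 0.02 and 0.13 rad and distance between clip_1_mid and clip_2_mid above 0.06 m and distance between each of clip_2_mid, clip_1_mid and clip_3_mid above 0.06 m); the robot touches nothing.
It fails at once if a bystander is moved more than 40 mm (distance of any of screwdriver, tape_roll, handheld, battery from where it was at the start of the episode above 0.04 m).
Of clip_1, clip_2, clip_3 only 2 to 3 are there at a start; the rules pass over those that are not, and their reading is None.
At some moment in a run one of clip_1, clip_2, clip_3 may be knocked a few centimetres aside while the robot is not near it.
Once in a run the grip may slacken for a moment while it holds something.
It also fails if it takes over 210 s, if anything falls off the work surface, if the arm or the gripper's body presses on something with over 40 N, if the wrist force passes 120 N, or if a joint passes its speed limit or range.

## Working session

There is one attempt and no reset: what is moved stays moved. The work goes in short steps, Python scripts to look and compute and a shell command to move; the robot and the scene stay as the last step left them, time stands still between calls to the robot, and variables do not carry over. Pictures are saved under pics/ and viewed, about 12 in all and at most 16, crops included, and the job is handed in when it is done.

```bash
mkdir -p pics
cat > h.py <<'E'
import numpy as np,cv2
from station import bot
from scipy.spatial.transform import Rotation as Rn
def cam(n):
    p=bot.camera_params(n);return np.array(p["K"]),np.array(p["R"]),np.array(p["t"])
def ray(n,uv,z):
    K,R,t=cam(n);d=R.T@np.linalg.inv(K)@np.array([uv[0],uv[1],1.]);c=-R.T@t
    return c+d*(z-c[2])/d[2]
def proj(n,X):
    K,R,t=cam(n);p=K@(R@np.array(X)+t);return p[:2]/p[2]
def shot(n,f,box=None,s=1):
    im=np.array(bot.read_camera(n))
    o=im if box is None else im[box[1]:box[3],box[0]:box[2]]
    o=cv2.resize(o,None,fx=s,fy=s,interpolation=cv2.INTER_CUBIC);cv2.imwrite('pics/'+f,o);return im
def tri(uv1,uv2,n1="scene",n2="top"):
    P=[];
    for n in(n1,n2):
        K,R,t=cam(n);P.append(K@np.c_[R,t])
    X=cv2.triangulatePoints(P[0],P[1],np.array(uv1,float),np.array(uv2,float)).ravel();return X[:3]/X[3]
def tool():
    o=bot.get_obs();q=o["tool_rot"];return np.array(o["eef_pos"]),Rn.from_quat([q[1],q[2],q[3],q[0]]).as_matrix(),o
E
python3 - <<'E'
from h import *
np.set_printoptions(precision=3,suppress=True)
a=shot("scene","s0.png");b=shot("top","t0.png")
p,R,o=tool();print(p,R,o)
for n in("scene","top"):
    K,Rr,t=cam(n);print(n,K,-Rr.T@t,Rr)
for T in["clip_1_mid","clip_1_tip","tab_a","shutter_grip","knob_grip","screwdriver","tape_roll","handheld","battery"]:
    for n in("scene","top"):
        print(T,n,[(np.round(d["xy"]).tolist(),round(d["score"],2)) for d in bot.place_of(n,T)])
E
```

```text
[0.287 0.611 0.23 ] [[ 0.905 -0.001  0.425]
 [-0.425 -0.001  0.905]
 [ 0.    -1.    -0.002]] {'t': 0.1, 'q': array([-1.24 ,  0.478,  0.022,  1.556, -0.011,  1.109, -0.083]), 'joint_vel': array([ 0.001, -0.002, -0.001, -0.004, -0.001, -0.   ,  0.   ]), 'joint_torque': array([  0.004, -59.777,   1.613, -28.195,   0.013,   0.005,   0.   ]), 'eef_pos': array([0.287, 0.611, 0.23 ]), 'tool_rot': array([-0.69 ,  0.691, -0.154,  0.154]), 'contact_force': array([ 0.17 ,  0.163, -0.1  ]), 'torque': array([-0.024, -0.033,  0.023]), 'gripper_width': 1.0041719438565881}
scene [[370.796   0.    320.199]
 [  0.    370.796 195.566]
 [  0.      0.      1.   ]] [ 1.19  -0.198  0.776] [[ 0.242  0.97  -0.019]
 [ 0.627 -0.171 -0.76 ]
 [-0.741  0.173 -0.649]]
top [[508.768   0.    311.626]
 [  0.    508.768 188.635]
 [  0.      0.      1.   ]] [ 0.144 -0.002  1.904] [[ 0.01  -1.     0.011]
 [-0.987 -0.012 -0.162]
 [ 0.163 -0.01  -0.987]]
clip_1_mid scene [([400.0, 225.0], 0.9), ([418.0, 192.0], 0.6), ([391.0, 162.0], 0.53)]
clip_1_mid top [([260.0, 174.0], 0.51), ([227.0, 200.0], 0.49), ([232.0, 254.0], 0
[... 352 characters left out ...]
[293.0, 159.0], 0.86), ([317.0, 157.0], 0.62), ([345.0, 165.0], 0.56)]
shutter_grip scene [([355.0, 245.0], 0.77), ([426.0, 205.0], 0.61), ([458.0, 232.0], 0.23)]
shutter_grip top [([300.0, 145.0], 0.57)]
knob_grip scene []
knob_grip top [([323.0, 141.0], 0.53)]
screwdriver scene [([168.0, 281.0], 0.7)]
screwdriver top [([426.0, 168.0], 0.77), ([217.0, 155.0], 0.26)]
tape_roll scene []
tape_roll top [([217.0, 158.0], 0.53)]
handheld scene [([506.0, 239.0], 0.63), ([460.0, 235.0], 0.25)]
handheld top [([186.0, 143.0], 0.77), ([225.0, 200.0], 0.45), ([323.0, 141.0], 0.43)]
battery scene [([478.0, 211.0], 0.73)]
battery top [([183.0, 179.0], 0.63), ([185.0, 146.0], 0.6), ([423.0, 171.0], 0.22)]
```

Run:
```python
from h import *
b=cv2.imread('pics/t0.png');cv2.imwrite('pics/t0c.png',cv2.resize(b[80:300,150:470],None,fx=2.5,fy=2.5,interpolation=cv2.INTER_CUBIC))
```

```text
(no output)
```

View pics/s0.png

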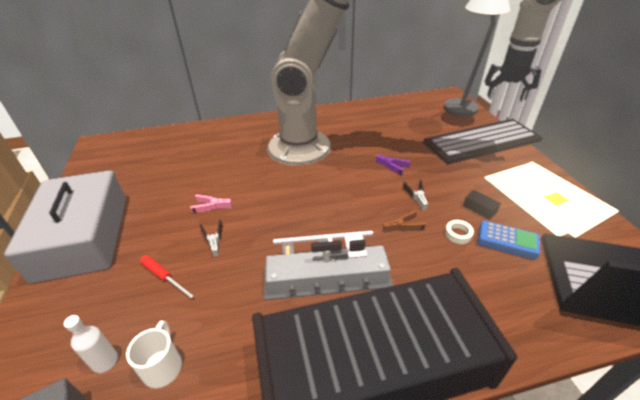

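View pics/t0c.png

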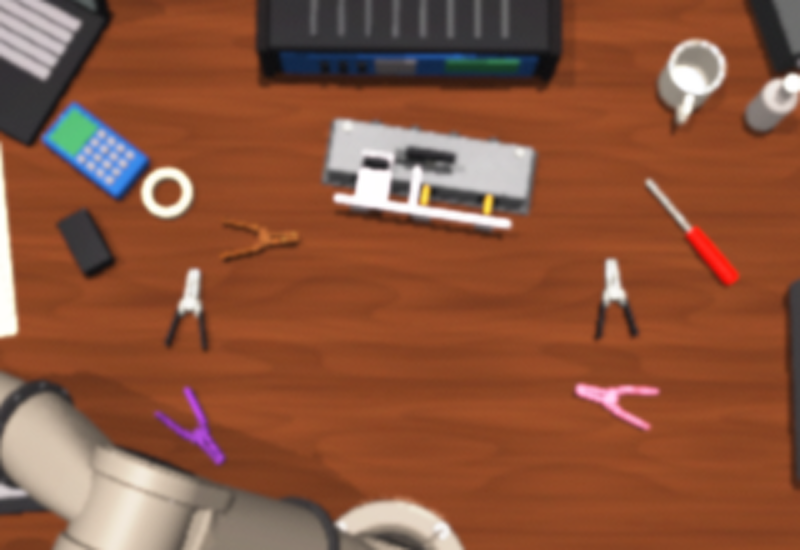

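Run:
```python
from h import *
np.set_printoptions(precision=3,suppress=True)
P=lambda uv,z:ray("top",uv,z)[:2]
print("knob",P((323,141),.11),"grip",P((300,145),.083),"tabs",[P(u,.029) for u in((345,165),(317,157),(293,159))])
c=lambda x,y:(150+x/2.5,80+y/2.5)
for n,z,pts in [("back corners",.06,[c(335,120),c(535,148)]),("front",.06,[c(325,183),c(530,213)]),("yellow",.054,[c(425,195),c(488,203)])]:
    A=[P(u,z) for u in pts];print(n,A,np.degrees(np.arctan2(*(A[0]-A[1]))))
for cx,cy in((226,200),(395,196)):print("clip~",P((cx,cy),.028))
print("lookalikes",[P(c(*u),.02) for u in((265,237),(205,435),(610,395),(167,192),(85,242),(95,150))])
for n in("top","scene"):
    for T in("clip_1_mid",):
        for d in bot.cut_out(n,T):print(n,T,round(d["score"],2),np.round(d["extent"]))
b=cv2.imread('pics/t0.png');cv2.imwrite('pics/t0d.png',cv2.resize(b[118:178,275:370],None,fx=8,fy=8,interpolation=cv2.INTER_CUBIC))
```

```text
knob [ 0.615 -0.059] grip [0.606 0.024] tabs [array([ 0.545, -0.145]), array([ 0.574, -0.04 ]), array([0.565, 0.051])]
back corners [array([0.677, 0.085]), array([ 0.638, -0.214])] 7.457580026792928
front [array([0.58 , 0.098]), array([ 0.538, -0.206])] 7.787804277975159
yellow [array([ 0.565, -0.05 ]), array([ 0.554, -0.144])] 6.674516727286242
clip~ [0.407 0.297]
clip~ [ 0.429 -0.332]
lookalikes [array([0.505, 0.189]), array([0.208, 0.269]), array([ 0.273, -0.328]), array([0.572, 0.339]), array([0.494, 0.459]), array([0.636, 0.451])]
top clip_1_mid 0.66 [216. 240. 239. 265.]
top clip_1_mid 0.65 [237. 171. 268. 182.]
scene clip_1_mid 0.82 [379. 158. 409. 175.]
scene clip_1_mid 0.66 [403. 181. 428. 211.]
scene clip_1_mid 0.63 [383. 211. 425. 233.]
scene clip_1_mid 0.33 [423. 182. 428. 211.]
scene clip_1_mid 0.27 [464. 191. 498. 224.]
```

View pics/t0d.png

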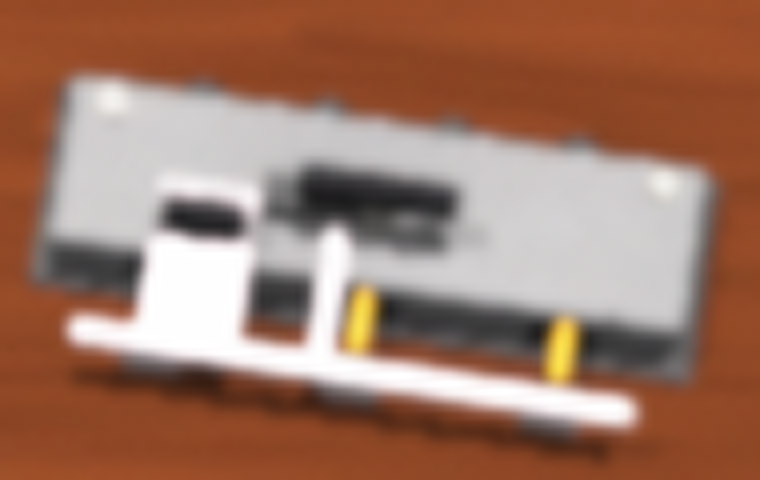

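Run:
```python
from h import *
np.set_printoptions(precision=4,suppress=True)
c=lambda x,y:(275+(x+.5)/8-.5,118+(y+.5)/8-.5)
P=lambda x,y,z:ray("top",c(x,y),z)[:2]
ang=lambda a,b:np.degrees(np.arctan2(*(a-b)))
TL,TR,FL,FR=P(70,75,.06),P(712,170,.06),P(45,240,.06),P(697,333,.06)
print("back",TL,TR,ang(TL,TR),np.linalg.norm(TL-TR),"front",FL,FR,ang(FL,FR))
w=P(305,187,.123),P(457,200,.123);print("wing",ang(*w),np.linalg.norm(w[0]-w[1]),P(378,192,.123))
print("grip",P(205,217,.1),"tabs top",P(361,315,.054),P(563,348,.054))
print("marks",ang(P(110,98,.06),P(662,182,.06)))
p,R,o=tool();print(p)
```

```text
back [0.6809 0.0881] [ 0.6391 -0.2126] 7.920625919374191 0.3035919704083212 front [0.6014 0.0982] [ 0.561  -0.2051] 7.582930625905291
wing 4.274429816119683 0.06872116614171656 [ 0.6099 -0.0547]
grip [0.6032 0.0234] tabs top [ 0.5689 -0.0492] [ 0.5544 -0.1433]
marks 8.15998907246135
[0.2868 0.6111 0.2313]
```

```bash
cat >> h.py <<'E'
def need(pos,zyaw):
    """shift & turn (tool axes) to put TCP at pos, pointing down, tool z at yaw (deg)"""
    p,R,o=tool();a=np.radians(zyaw);z=np.array([np.cos(a),np.sin(a),0]);y=np.array([0,0,-1.]);T=np.c_[np.cross(y,z),y,z]
    l=R.T@(np.array(pos)-p);r=Rn.from_matrix(R.T@T).as_rotvec(degrees=True)
    print("t%.1f"%o["t"],"linear",np.round(l,4).tolist(),"dr",np.round(r,1).tolist(),"F",np.round(o["contact_force"],1),"q7 %.2f w %.2f"%(o["q"][6],o["gripper_width"]))
E
python3 -c "
from h import *
need((0.612,-0.056,0.20),-7.8);need((0.45,0.28,0.22),30)"
```

```text
t1.1 linear [0.5778, 0.0313, -0.4657] dr [-0.0, 72.7, -0.0] F [-0.2 -0.3  0.2] q7 -0.08 w 1.00
t1.1 linear [0.2884, 0.0113, -0.2304] dr [-0.0, 34.9, -0.0] F [-0.2 -0.3  0.2] q7 -0.08 w 1.00
```

```bash
r='{"linear":[0.29,0.0,-0.23],"dr":[0,35,0],"hand":1}'
python3 -m crank '[{"linear":[0.04,0.0,-0.03],"dr":[0,5,0],"hand":1},{"linear":[0.07,0.0,-0.06],"dr":[0,10,0],"hand":1},{"linear":[0.11,0,-0.09],"dr":[0,15,0],"hand":1},{"linear":[0.15,0,-0.12],"dr":[0,20,0],"hand":1},{"linear":[0.18,0,-0.15],"dr":[0,24,0],"hand":1},{"linear":[0.22,0,-0.18],"dr":[0,28,0],"hand":1},{"linear":[0.26,0,-0.21],"dr":[0,32,0],"hand":1},{"linear":[0.29,0,-0.23],"dr":[0,35,0],"hand":1},{"linear":[0.29,0,-0.23],"dr":[0,35,0],"hand":1},{"linear":[0.29,0,-0.23],"dr":[0,35,0],"hand":1}]' 30
python3 -c "
from h import *
need((0.612,-0.056,0.20),-7.8)"
```

```text
t: 1.93
eef_pos: [0.4558, 0.2712, 0.2319]
tool_rot: [-0.609, 0.61, -0.357, 0.359]
contact_force: [-0.1, -0.7, -0.2]
gripper_width: 1.001
t1.9 linear [0.3617, 0.0331, -0.0232] dr [-0.1, 37.0, 0.2] F [-0.1 -0.7 -0.2] q7 -0.07 w 1.00
```

```bash
python3 -m crank '[{"linear":[0.04,0,0],"dr":[0,5,0],"hand":1},{"linear":[0.08,0,0],"dr":[0,10,0],"hand":1},{"linear":[0.12,0,-0.01],"dr":[0,15,0],"hand":1},{"linear":[0.16,0.01,-0.01],"dr":[0,20,0],"hand":1},{"linear":[0.20,0.01,-0.02],"dr":[0,25,0],"hand":1},{"linear":[0.24,0.02,-0.02],"dr":[0,30,0],"hand":1},{"linear":[0.28,0.03,-0.023],"dr":[0,34,0],"hand":1},{"linear":[0.32,0.033,-0.023],"dr":[0,37,0],"hand":1},{"linear":[0.362,0.033,-0.023],"dr":[0,37,0],"hand":1},{"linear":[0.362,0.033,-0.023],"dr":[0,37,0],"hand":1}]'
python3 - <<'E'
from h import *
need((0.612,-0.056,0.20),-7.8)
a=shot("scene","s1.png",(230,60,480,320),2.3);b=shot("top","t1.png",(150,80,470,300),2.4)
E
```

```text
t: 2.77
eef_pos: [0.6142, -0.0553, 0.1988]
tool_rot: [-0.465, 0.466, -0.53, 0.535]
contact_force: [-0.2, -2.2, -0.3]
gripper_width: 0.997
t2.8 linear [0.001, -0.0012, -0.0021] dr [-0.2, 0.1, 0.3] F [-0.2 -2.2 -0.3] q7 0.08 w 1.00
```

View pics/s1.png

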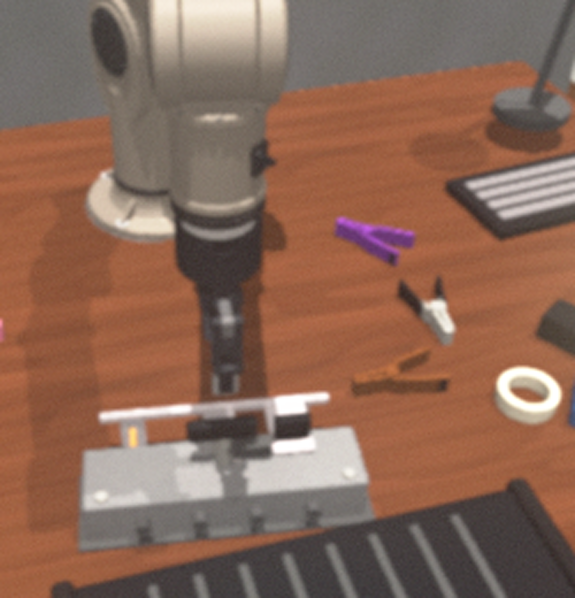

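View pics/t1.png

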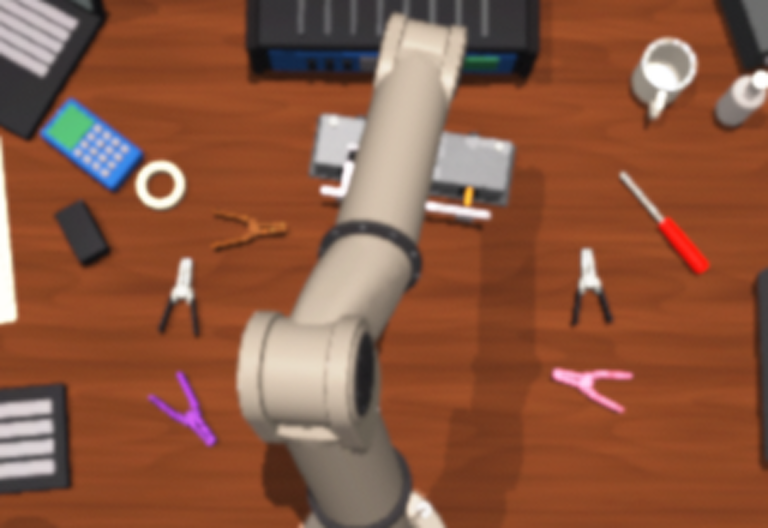

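```bash
python3 -m crank '[{"linear":[0,0.03,-0.002],"dr":[0,0,0],"hand":0.5},{"linear":[0,0.06,-0.002],"dr":[0,0,0],"hand":0.2},{"linear":[0,0.085,-0.002],"dr":[0,0,0],"hand":0},{"linear":[0,0.1,-0.002],"dr":[0,0,0],"hand":0},{"linear":[0,0.1,-0.002],"dr":[0,0,0],"hand":0},{"linear":[0,0.1,-0.002],"dr":[0,0,0],"hand":-1},{"linear":[0,0.1,-0.002],"dr":[0,0,0],"hand":-1},{"linear":[0,0.1,-0.002],"dr":[0,0,0],"hand":-1},{"linear":[0,0.1,-0.002],"dr":[0,0,0],"hand":-1},{"linear":[0,0.1,-0.002],"dr":[0,0,0],"hand":-1}]' 30
python3 -c "
from h import *
need((0.612,-0.056,0.099),-7.8);print(bot.get_obs()['torque'])"
python3 -m crank '[{"linear":[0,0,0],"dr":[0,-2,0],"hand":-1},{"linear":[0,0,0],"dr":[0,-4,0],"hand":-1},{"linear":[0,0,0],"dr":[0,-5,0],"hand":-1},{"linear":[0,0,0],"dr":[0,-6,0],"hand":-1},{"linear":[0,0,0],"dr":[0,-7,0],"hand":-1},{"linear":[0,0,0],"dr":[0,-7,0],"hand":-1}]'
python3 -c "
from h import *
need((0.612,-0.056,0.099),-7.8);print(bot.get_obs()['torque'])"
```

```text
t: 3.7
eef_pos: [0.6138, -0.0447, 0.1003]
tool_rot: [-0.471, 0.466, -0.528, 0.532]
contact_force: [9.2, -0.6, -9.5]
gripper_width: 0.16
t3.7 linear [0.0115, 0.0013, -0.0004] dr [-0.5, 0.7, -0.1] F [ 9.2 -0.6 -9.5] q7 0.13 w 0.16
[-0.0100286  -1.6675388   0.14765715]
t: 4.2
eef_pos: [0.6128, -0.0447, 0.1002]
tool_rot: [-0.502, 0.498, -0.499, 0.502]
contact_force: [7.9, -0.4, -6.2]
gripper_width: 0.155
t4.2 linear [0.0113, 0.0012, -0.0008] dr [-0.4, 7.8, -0.0] F [ 7.9 -0.4 -6.2] q7 0.23 w 0.15
[ 0.12694104 -1.02892759  0.02350779]
```

```bash
python3 -m crank '[{"linear":[0,0,0],"dr":[0,-7,0],"hand":-0.3},{"linear":[0,0,0],"dr":[0,-7,0],"hand":-0.3},{"linear":[0,0,0],"dr":[0,-7,0],"hand":-0.3}]'
python3 -c "
from h import *
need((0.612,-0.056,0.099),-0.8);print(bot.get_obs()['torque'])"
```

```text
t: 4.45
eef_pos: [0.6106, -0.0453, 0.0997]
tool_rot: [0.529, -0.528, 0.469, -0.47]
contact_force: [0.5, -0.7, -0.4]
gripper_width: 0.352
t4.5 linear [0.0108, 0.0007, 0.0001] dr [-0.1, 7.5, -0.0] F [ 0.5 -0.7 -0.4] q7 0.33 w 0.35
[-0.00346995  0.00768643  0.01316076]
```

```bash
python3 -m crank '[{"linear":[0.011,0,0],"dr":[0,0,0],"hand":-0.3},{"linear":[0.011,0,0],"dr":[0,0,0],"hand":-0.3},{"linear":[0.011,0,0],"dr":[0,0,0],"hand":-0.3},{"linear":[0.011,0,0],"dr":[0,0,0],"hand":-1},{"linear":[0.011,0,0],"dr":[0,0,0],"hand":-1},{"linear":[0.011,0,0],"dr":[0,0,0],"hand":-1},{"linear":[0.011,0,0],"dr":[0,0,0],"hand":-1}]' 30
python3 -c "
from h import *
need((0.612,-0.056,0.099),-7.8);print(bot.get_obs()['torque'])"
python3 -m crank '[{"linear":[0,0,0],"dr":[0,-5,0],"hand":-1},{"linear":[0,0,0],"dr":[0,-10,0],"hand":-1},{"linear":[0,0,0],"dr":[0,-15,0],"hand":-1},{"linear":[0,0,0],"dr":[0,-15,0],"hand":-1}]'
python3 - <<'E'
from h import *
need((0.612,-0.056,0.099),-7.8);print(bot.get_obs()['torque'])
a=shot("scene","s2.png",(280,200,400,290),6)
E
```

```text
t: 5.03
eef_pos: [0.6133, -0.0563, 0.0988]
tool_rot: [0.53, -0.528, 0.468, -0.471]
contact_force: [5.2, -0.7, -1.3]
gripper_width: 0.159
t5.0 linear [-0.0004, -0.0002, -0.0013] dr [-0.2, 14.6, 0.0] F [ 5.2 -0.7 -1.3] q7 0.35 w 0.16
[-0.152417   -1.0024083  -0.12694064]
t: 5.37
eef_pos: [0.614, -0.0559, 0.0988]
tool_rot: [0.588, -0.585, 0.393, -0.397]
contact_force: [8.5, 0.3, -4.1]
gripper_width: 0.16
t5.4 linear [-0.0007, -0.0002, -0.0019] dr [-0.3, 29.9, 0.0] F [ 8.5  0.3 -4.1] q7 0.57 w 0.16
[-0.06870113 -1.45440993  0.02509633]
```

View pics/s2.png

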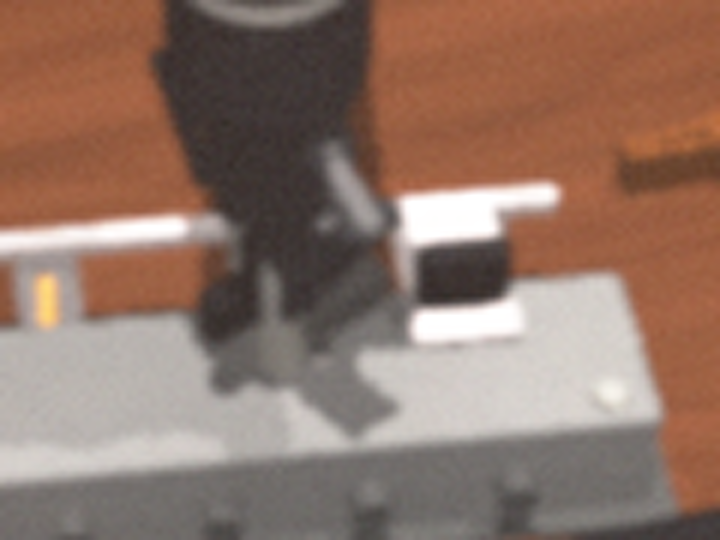

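```bash
python3 -m crank '[{"linear":[0,0,0],"dr":[0,-6,0],"hand":-1},{"linear":[0,0,0],"dr":[0,-12,0],"hand":-1},{"linear":[0,0,0],"dr":[0,-18,0],"hand":-1},{"linear":[0,0,0],"dr":[0,-24,0],"hand":-1},{"linear":[0,0,0],"dr":[0,-30,0],"hand":-1},{"linear":[0,0,0],"dr":[0,-36,0],"hand":-1},{"linear":[0,0,0],"dr":[0,-42,0],"hand":-1},{"linear":[0,0,0],"dr":[0,-48,0],"hand":-1},{"linear":[0,0,0],"dr":[0,-54,0],"hand":-1},{"linear":[0,0,0],"dr":[0,-60,0],"hand":-1}]'
python3 -c "
from h import *
need((0.612,-0.056,0.099),-7.8);print(bot.get_obs()['torque'])"
```

```text
t: 6.25
eef_pos: [0.6159, -0.0536, 0.0989]
tool_rot: [0.707, -0.704, 0.045, -0.051]
contact_force: [12.7, 4.5, -9.8]
gripper_width: 0.157
t6.2 linear [-0.0035, -0.0001, -0.0029] dr [-0.6, 90.0, 0.2] F [12.7  4.5 -9.8] q7 1.45 w 0.16
[ 0.97678083 -2.5922235  -0.20478937]
```

```bash
python3 -m crank '[{"linear":[0.003,0,0.002],"dr":[0,-6,0],"hand":-1},{"linear":[0.003,0,0.002],"dr":[0,-12,0],"hand":-1},{"linear":[0.003,0,0.002],"dr":[0,-18,0],"hand":-1},{"linear":[0.003,0,0.002],"dr":[0,-24,0],"hand":-1},{"linear":[0.003,0,0.002],"dr":[0,-30,0],"hand":-1},{"linear":[0.003,0,0.002],"dr":[0,-36,0],"hand":-1},{"linear":[0.003,0,0.002],"dr":[0,-42,0],"hand":-1},{"linear":[0.003,0,0.002],"dr":[0,-46,0],"hand":-1},{"linear":[0.003,0,0.002],"dr":[0,-46,0],"hand":-1},{"linear":[0.003,0,0.002],"dr":[0,-46,0],"hand":-1}]'
python3 -c "
from h import *
need((0.612,-0.056,0.099),-7.8);print(bot.get_obs()['torque'])"
```

```text
t: 7.08
eef_pos: [0.6155, -0.0513, 0.0988]
tool_rot: [0.67, -0.668, -0.231, 0.229]
contact_force: [0.8, 6.8, 1.8]
gripper_width: 0.155
t7.1 linear [-0.0056, -0.0002, -0.0015] dr [-0.3, 135.8, -0.0] F [0.8 6.8 1.8] q7 2.13 w 0.15
[ 1.29090777 -0.22542225  0.09642922]
```

```bash
python3 -m crank '[{"linear":[0,0,0],"dr":[0,0,0],"hand":0},{"linear":[0,0,0],"dr":[0,0,0],"hand":0},{"linear":[0,0,0],"dr":[0,0,0],"hand":0},{"linear":[0,-0.03,0],"dr":[0,0,0],"hand":0},{"linear":[0,-0.06,0],"dr":[0,0,0],"hand":0},{"linear":[0,-0.08,0],"dr":[0,7,0],"hand":0},{"linear":[0,-0.08,0],"dr":[0,14,0],"hand":0},{"linear":[0,-0.08,0],"dr":[0,21,0],"hand":0},{"linear":[0,-0.08,0],"dr":[0,28,0],"hand":0},{"linear":[0,-0.08,0],"dr":[0,35,0],"hand":0}]'
python3 -m crank '[{"linear":[0,0,0],"dr":[0,7,0],"hand":0},{"linear":[0,0,0],"dr":[0,14,0],"hand":0},{"linear":[0,0,0],"dr":[0,21,0],"hand":0},{"linear":[0,0,0],"dr":[0,28,0],"hand":0},{"linear":[0,0,0],"dr":[0,35,0],"hand":0},{"linear":[0,0,0],"dr":[0,42,0],"hand":0},{"linear":[0,0,0],"dr":[0,49,0],"hand":0},{"linear":[0,0,0],"dr":[0,56,0],"hand":0},{"linear":[0,0,0],"dr":[0,63,0],"hand":0},{"linear":[0,0,0],"dr":[0,70,0],"hand":0}]'
python3 -c "
from h import *
need((0.607,0.026,0.15),-7.8)"
```

```text
t: 7.92
eef_pos: [0.6142, -0.0555, 0.1784]
tool_rot: [-0.707, 0.707, 0.015, -0.015]
contact_force: [-0.2, -0.2, -0.4]
gripper_width: 0.5
t: 8.75
eef_pos: [0.6142, -0.0554, 0.1782]
tool_rot: [-0.588, 0.588, -0.393, 0.393]
contact_force: [-0.0, 0.8, 0.9]
gripper_width: 0.499
t8.8 linear [-0.078, 0.0281, 0.0245] dr [0.0, 30.3, 0.0] F [-0.   0.8  0.9] q7 0.49 w 0.50
```

```bash
python3 -m crank '[{"linear":[-0.03,0,0.01],"dr":[0,7,0],"hand":0.2},{"linear":[-0.06,0,0.02],"dr":[0,14,0],"hand":0.2},{"linear":[-0.08,0,0.025],"dr":[0,21,0],"hand":0.2},{"linear":[-0.08,0,0.025],"dr":[0,28,0],"hand":0.2},{"linear":[-0.08,0.02,0.025],"dr":[0,30.3,0],"hand":0.2},{"linear":[-0.08,0.028,0.025],"dr":[0,30.3,0],"hand":0.2},{"linear":[-0.08,0.028,0.025],"dr":[0,30.3,0],"hand":0.2}]'
python3 - <<'E'
from h import *
need((0.608,0.028,0.075),-7.8)
a=shot("scene","s3.png",(280,180,400,290),5)
E
```

```text
t: 9.33
eef_pos: [0.6046, 0.0282, 0.1481]
tool_rot: [0.465, -0.468, 0.532, -0.53]
contact_force: [-0.9, 0.1, -0.1]
gripper_width: 0.605
t9.3 linear [-0.0004, 0.0731, 0.0037] dr [0.2, 0.4, 0.1] F [-0.9  0.1 -0.1] q7 -0.11 w 0.60
```

View pics/s3.png

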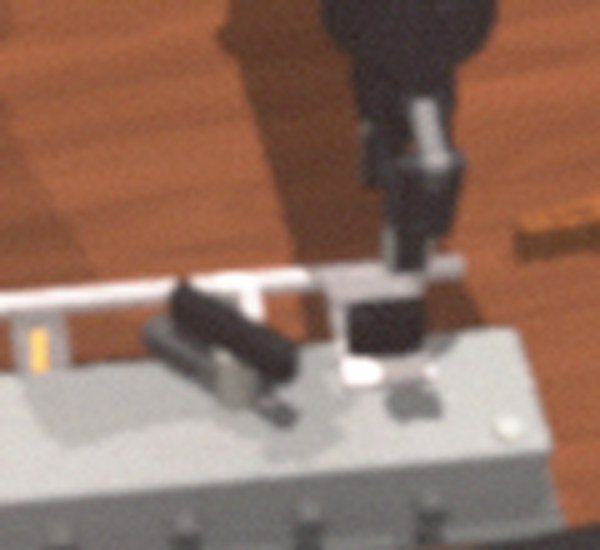

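```bash
python3 -m crank '[{"linear":[0,0.03,0.003],"dr":[0,0,0],"hand":0.2},{"linear":[0,0.05,0.003],"dr":[0,0,0],"hand":0.2},{"linear":[0,0.065,0.003],"dr":[0,0,0],"hand":0.2},{"linear":[0,0.073,0.003],"dr":[0,0,0],"hand":0.2},{"linear":[0,0.073,0.003],"dr":[0,0,0],"hand":-1},{"linear":[0,0.073,0.003],"dr":[0,0,0],"hand":-1},{"linear":[0,0.073,0.003],"dr":[0,0,0],"hand":-1},{"linear":[0,0.073,0.003],"dr":[0,0,0],"hand":-1},{"linear":[0,0.073,0.003],"dr":[0,0,0],"hand":-1}]' 30
python3 -c "
from h import *
need((0.608,0.028,0.075),-7.8)"
```

```text
t: 10.13
eef_pos: [0.6077, 0.0283, 0.0785]
tool_rot: [0.466, -0.467, 0.533, -0.531]
contact_force: [-7.4, 1.0, 5.4]
gripper_width: 0.158
t10.1 linear [0.0003, 0.0035, 0.0004] dr [0.2, 0.3, -0.0] F [-7.4  1.   5.4] q7 -0.07 w 0.16
```

```bash
python3 -m crank '[{"linear":[-0.01,0,-0.002],"dr":[0,0,0],"hand":-1},{"linear":[-0.02,0,-0.002],"dr":[0,0,0],"hand":-1},{"linear":[-0.03,0,-0.002],"dr":[0,0,0],"hand":-1},{"linear":[-0.04,0,-0.002],"dr":[0,0,0],"hand":-1},{"linear":[-0.046,0,-0.002],"dr":[0,0,0],"hand":-1},{"linear":[-0.05,0,-0.002],"dr":[0,0,0],"hand":-1},{"linear":[-0.05,0,-0.002],"dr":[0,0,0],"hand":-1},{"linear":[-0.05,0,-0.002],"dr":[0,0,0],"hand":-1}]'
python3 -c "
from h import *
need((0.608,0.028,0.075),-7.8)"
python3 -m crank '[{"linear":[0,0,0],"dr":[0,0,0],"hand":0},{"linear":[0,0,0],"dr":[0,0,0],"hand":0},{"linear":[0,0,0],"dr":[0,0,0],"hand":0},{"linear":[0,-0.03,0],"dr":[0,0,0],"hand":0},{"linear":[0,-0.06,0],"dr":[0,0,0],"hand":0},{"linear":[0,-0.1,0],"dr":[0,0,0],"hand":0},{"linear":[0,-0.14,0],"dr":[0,0,0],"hand":0},{"linear":[0,-0.14,-0.04],"dr":[0,0,0],"hand":1},{"linear":[0,-0.14,-0.08],"dr":[0,0,0],"hand":1},{"linear":[0,-0.14,-0.1],"dr":[0,0,0],"hand":1}]'
python3 -c "
from h import *
need((0.608,0.028,0.075),-7.8)"
```

```text
t: 10.8
eef_pos: [0.614, 0.073, 0.0784]
tool_rot: [-0.464, 0.467, -0.531, 0.534]
contact_force: [-4.1, -14.9, 8.8]
gripper_width: 0.155
t10.8 linear [0.0454, 0.0036, 0.0] dr [-0.0, 0.1, 0.3] F [ -4.1 -14.9   8.8] q7 -0.15 w 0.15
t: 11.63
eef_pos: [0.5114, 0.093, 0.2177]
tool_rot: [0.467, -0.467, 0.531, -0.53]
contact_force: [-0.0, -0.4, -0.5]
gripper_width: 0.899
t11.6 linear [0.0524, 0.1425, 0.1042] dr [0.1, 0.5, -0.1] F [-0.  -0.4 -0.5] q7 -0.32 w 0.90
```

Run:
```python
from h import *
b=np.array(bot.read_camera("top"));a=np.array(bot.read_camera("scene"))
cv2.imwrite('pics/t4f.png',b);cv2.imwrite('pics/s4f.png',a)
c=lambda im,x,y:cv2.resize(im[y-22:y+22,x-22:x+22],(390,390),interpolation=cv2.INTER_CUBIC)
cv2.imwrite('pics/m4.png',np.hstack([c(b,226,203),c(b,395,199)]))
for T in("clip_1_mid","clip_1_tip","tab_a"):
    for n in("scene","top"):
        print(T,n,[(np.round(d["xy"]).tolist(),round(d["score"],2)) for d in bot.place_of(n,T)])
```

```text
clip_1_mid scene [([388.0, 160.0], 0.71), ([396.0, 226.0], 0.65), ([421.0, 194.0], 0.61), ([213.0, 251.0], 0.4)]
clip_1_mid top [([346.0, 169.0], 0.74), ([232.0, 251.0], 0.51), ([256.0, 179.0], 0.45), ([225.0, 202.0], 0.44), ([216.0, 156.0], 0.38), ([184.0, 180.0], 0.35)]
clip_1_tip scene [([376.0, 159.0], 0.77), ([381.0, 228.0], 0.76), ([428.0, 208.0], 0.74)]
clip_1_tip top [([239.0, 266.0], 0.66), ([230.0, 190.0], 0.63), ([268.0, 173.0], 0.51)]
tab_a scene [([360.0, 246.0], 0.87), ([322.0, 249.0], 0.63)]
tab_a top [([343.0, 165.0], 0.74), ([294.0, 159.0], 0.73), ([317.0, 160.0], 0.61)]
```

View pics/m4.png

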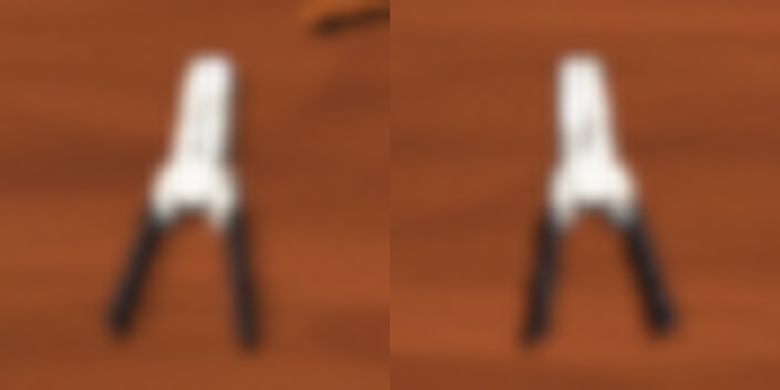

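Run:
```python
from h import *
np.set_printoptions(precision=4,suppress=True)
s=390/44
for nm,(cx,cy),pts in(("L",(226,203),[(210,57),(113,333),(248,347)]),("R",(395,199),[(192,55),(140,341),(272,331)])):
    P=[ray("top",(cx-22+(x+.5)/s-.5,cy-22+(y+.5)/s-.5),.026)[:2] for x,y in pts]
    m=(P[1]+P[2])/2;d=P[0]-m;L=np.linalg.norm(d);d/=L
    print(nm,"tip",P[0],"end",m,"len",L,"width",np.linalg.norm(P[1]-P[2]),"yaw",np.degrees(np.arctan2(d[1],d[0])),"grasp(+bias)",P[0]-.095*d+[.004,.003],m+.025*d+[.004,.003])
need((0,0,0),0)
```

```text
L tip [0.456  0.2946] end [0.3361 0.3025] len 0.12008038852508533 width 0.05667473290560437 yaw -3.7453482576395403 grasp(+bias) [0.3652 0.3038] [0.3651 0.3038]
R tip [ 0.4797 -0.3307] end [ 0.36   -0.3346] len 0.11969699249890232 width 0.055752033565292944 yaw 1.892593443642671 grasp(+bias) [ 0.3887 -0.3308] [ 0.389  -0.3308]
t12.0 linear [0.1572, 0.217, -0.4997] dr [-0.0, -7.5, 0.0] F [ 0.1  0.2 -0.1] q7 -0.32 w 1.00
```

```bash
python3 -c "
from h import *
need((0.365,0.304,0.16),86.3)"
python3 -m crank '[{"linear":[0,0,0],"dr":[0,-7,0],"hand":1},{"linear":[-0.02,0,-0.02],"dr":[0,-14,0],"hand":1},{"linear":[-0.04,0,-0.04],"dr":[0,-21,0],"hand":1},{"linear":[-0.06,0,-0.06],"dr":[0,-28,0],"hand":1},{"linear":[-0.09,0,-0.08],"dr":[0,-35,0],"hand":1},{"linear":[-0.11,0,-0.1],"dr":[0,-42,0],"hand":1},{"linear":[-0.13,0,-0.12],"dr":[0,-49,0],"hand":1},{"linear":[-0.15,0,-0.14],"dr":[0,-56,0],"hand":1},{"linear":[-0.18,0,-0.16],"dr":[0,-63,0],"hand":1},{"linear":[-0.189,0,-0.174],"dr":[0,-70,0],"hand":1}]'
python3 -c "
from h import *
need((0.365,0.304,0.12),86.3)"
```

```text
t12.0 linear [-0.1916, 0.0571, -0.1771] dr [-0.0, -93.8, 0.0] F [ 0.1  0.2 -0.1] q7 -0.32 w 1.00
t: 12.87
eef_pos: [0.3655, 0.3055, 0.2175]
tool_rot: [0.689, -0.687, 0.165, -0.164]
contact_force: [0.5, -0.2, 0.7]
gripper_width: 1.0
t12.9 linear [0.0003, 0.0975, -0.0018] dr [-0.1, -23.2, -0.0] F [ 0.5 -0.2  0.7] q7 0.28 w 1.00
```

```bash
python3 -m crank '[{"linear":[0,0.02,-0.002],"dr":[0,-7,0],"hand":1},{"linear":[0,0.05,-0.002],"dr":[0,-14,0],"hand":1},{"linear":[0,0.08,-0.002],"dr":[0,-21,0],"hand":1},{"linear":[0,0.097,-0.002],"dr":[0,-23.2,0],"hand":1},{"linear":[0,0.097,-0.002],"dr":[0,-23.2,0],"hand":1},{"linear":[0,0.097,-0.002],"dr":[0,-23.2,0],"hand":1},{"linear":[0,0.097,-0.002],"dr":[0,-23.2,0],"hand":1}]' 40
python3 - <<'E'
from h import *
need((0.365,0.304,0.008),86.3)
a=shot("scene","s5.png",(340,130,460,230),6)
E
```

```text
t: 13.45
eef_pos: [0.3667, 0.2998, 0.1212]
tool_rot: [0.707, -0.706, 0.027, -0.027]
contact_force: [0.2, -0.2, 1.1]
gripper_width: 0.999
t13.4 linear [-0.0022, 0.1132, 0.0039] dr [-0.1, -0.7, 0.1] F [ 0.2 -0.2  1.1] q7 0.66 w 1.00
```

View pics/s5.png

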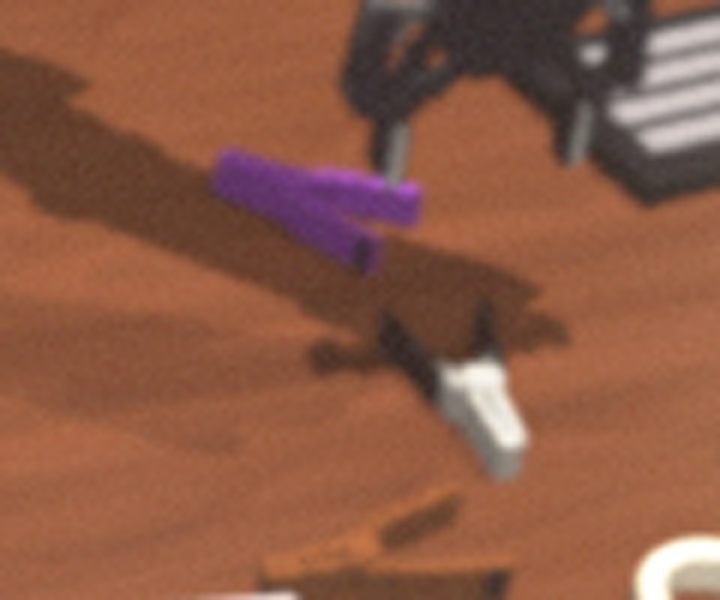

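```bash
python3 -m crank '[{"linear":[-0.002,0.03,0.004],"dr":[0,0,0],"hand":1},{"linear":[-0.002,0.06,0.004],"dr":[0,0,0],"hand":1},{"linear":[-0.002,0.09,0.004],"dr":[0,0,0],"hand":1},{"linear":[-0.002,0.105,0.004],"dr":[0,0,0],"hand":1},{"linear":[-0.002,0.113,0.004],"dr":[0,0,0],"hand":1},{"linear":[-0.002,0.113,0.004],"dr":[0,0,0],"hand":1},{"linear":[-0.002,0.113,0.004],"dr":[0,0,0],"hand":-1},{"linear":[-0.002,0.113,0.004],"dr":[0,0,0],"hand":-1},{"linear":[-0.002,0.113,0.004],"dr":[0,0,0],"hand":-1},{"linear":[-0.002,0.113,0.004],"dr":[0,0,0],"hand":-1}]' 40
python3 -m crank '[{"linear":[0,0,0],"dr":[0,0,0],"hand":-1},{"linear":[0,0,0],"dr":[0,0,0],"hand":-1},{"linear":[0,0,0],"dr":[0,0,0],"hand":-1}]'
python3 -c "
from h import *
need((0.365,0.304,0.008),86.3)"
```

```text
t: 14.33
eef_pos: [0.3646, 0.3045, 0.009]
tool_rot: [0.707, -0.706, 0.026, -0.027]
contact_force: [-4.3, 0.7, 11.7]
gripper_width: 0.456
t: 14.58
eef_pos: [0.3644, 0.3047, 0.0093]
tool_rot: [0.708, -0.706, 0.026, -0.027]
contact_force: [-3.7, -0.7, 14.2]
gripper_width: 0.352
t14.6 linear [0.0007, 0.0013, -0.0006] dr [-0.2, -0.5, 0.1] F [-3.7 -0.7 14.2] q7 0.64 w 0.35
```

```bash
python3 -m crank '[{"linear":[0,-0.01,0],"dr":[0,0,0],"hand":-1},{"linear":[0,-0.02,0],"dr":[0,0,0],"hand":-1},{"linear":[0,-0.03,0],"dr":[0,0,0],"hand":-1},{"linear":[0,-0.043,0],"dr":[0,0,0],"hand":-1},{"linear":[0,-0.043,0],"dr":[0,0,0],"hand":-1},{"linear":[0,-0.043,0],"dr":[0,0,0],"hand":-1}]'
python3 - <<'E'
from h import *
need((0.429,0.07,0.05),82)
a=shot("scene","s6.png",(340,130,460,230),6)
E
```

```text
t: 15.08
eef_pos: [0.3647, 0.3038, 0.0514]
tool_rot: [0.707, -0.706, 0.026, -0.027]
contact_force: [0.5, 0.0, -1.8]
gripper_width: 0.35
t15.1 linear [0.0815, 0.0011, -0.2284] dr [-0.1, 3.7, 0.1] F [ 0.5  0.  -1.8] q7 0.64 w 0.35
```

View pics/s6.png

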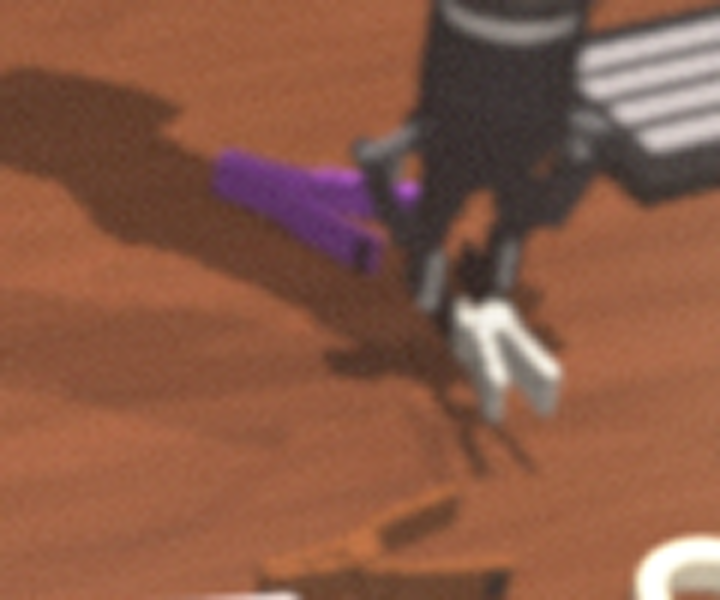

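```bash
python3 -m crank '[{"linear":[0.01,0,-0.025],"dr":[0,0,0],"hand":-1},{"linear":[0.02,0,-0.05],"dr":[0,1,0],"hand":-1},{"linear":[0.03,0,-0.08],"dr":[0,2,0],"hand":-1},{"linear":[0.04,0,-0.11],"dr":[0,3,0],"hand":-1},{"linear":[0.05,0,-0.14],"dr":[0,3.7,0],"hand":-1},{"linear":[0.06,0,-0.17],"dr":[0,3.7,0],"hand":-1},{"linear":[0.07,0,-0.2],"dr":[0,3.7,0],"hand":-1},{"linear":[0.081,0,-0.228],"dr":[0,3.7,0],"hand":-1},{"linear":[0.081,0,-0.228],"dr":[0,3.7,0],"hand":-1},{"linear":[0.081,0,-0.228],"dr":[0,3.7,0],"hand":-1}]'
python3 -c "
from h import *
need((0.429,0.0705,0.022),82)"
```

```text
t: 15.97
eef_pos: [0.4278, 0.0679, 0.0497]
tool_rot: [-0.705, 0.706, -0.051, 0.05]
contact_force: [0.1, 0.2, -2.1]
gripper_width: 0.35
t16.0 linear [0.0008, 0.0277, 0.0028] dr [0.1, -0.2, -0.1] F [ 0.1  0.2 -2.1] q7 1.12 w 0.35
```

```bash
python3 -m crank '[{"linear":[0.0,0.01,0.003],"dr":[0,0,0],"hand":-1},{"linear":[0,0.02,0.003],"dr":[0,0,0],"hand":-1},{"linear":[0,0.027,0.003],"dr":[0,0,0],"hand":-1},{"linear":[0.015,0.027,0.003],"dr":[0,0,0],"hand":-1},{"linear":[0.03,0.027,0.003],"dr":[0,0,0],"hand":-1},{"linear":[0.03,0.027,0.003],"dr":[0,0,0],"hand":-1},{"linear":[0.03,0.027,0.003],"dr":[0,0,0],"hand":-1}]'
python3 - <<'E'
from h import *
need((0.4991,0.0607,0.022),82)
a=shot("scene","s7.png",(270,190,410,290),5)
for z in(.004,.054):print([np.round((proj("scene",(x,y,z))-[270,190])*5) for x,y in((.5684,.051),(.5552,-.0431),(.542,-.1372))])
E
```

```text
t: 16.55
eef_pos: [0.458, 0.0698, 0.0226]
tool_rot: [0.705, -0.705, 0.049, -0.048]
contact_force: [-1.8, 0.5, -2.0]
gripper_width: 0.35
t16.6 linear [0.042, 0.0005, -0.0034] dr [-0.0, 0.1, -0.0] F [-1.8  0.5 -2. ] q7 1.14 w 0.35
[array([446., 313.]), array([272., 329.]), array([ 96., 346.])]
[array([451., 250.]), array([271., 266.]), array([ 88., 283.])]
```

View pics/s7.png

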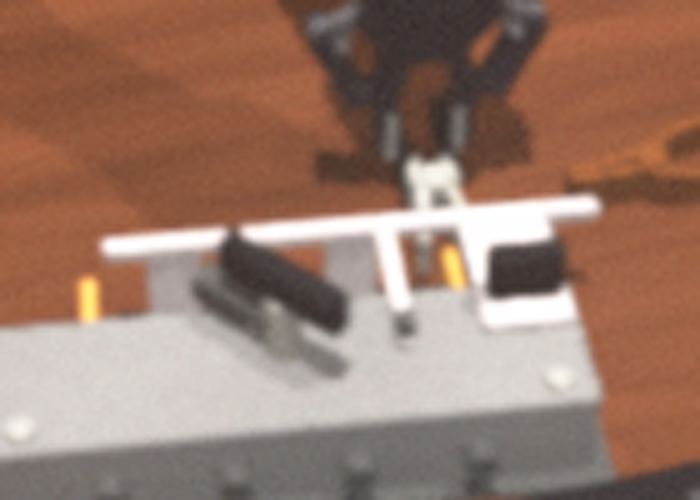

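Run:
```python
from h import *
p=np.array([.458,.0698,.027]);bx=np.array([.990,-.139,0]);by=np.array([.139,.99,0])
for s in(-.013,0,.013):
  for dz in(.014,-.014):print(s,dz,np.round((proj("scene",p+.095*bx+s*by+[0,0,dz])-[270,190])*5))
print(np.round((proj("scene",p+.045*bx+[0,0,.014])-[270,190])*5))
```

```text
-0.013 0.014 [426. 245.]
-0.013 -0.014 [424. 280.]
0 0.014 [450. 242.]
0 -0.014 [447. 278.]
0.013 0.014 [474. 240.]
0.013 -0.014 [471. 275.]
[433. 177.]
```

```bash
python3 -m crank '[{"linear":[0.0,0,-0.004],"dr":[0,0,0],"hand":-1},{"linear":[0,0,-0.004],"dr":[0,0,0],"hand":-1},{"linear":[0.01,0,-0.004],"dr":[0,0,0],"hand":-1},{"linear":[0.02,0,-0.004],"dr":[0,0,0],"hand":-1},{"linear":[0.03,0,-0.004],"dr":[0,0,0],"hand":-1},{"linear":[0.036,0,-0.004],"dr":[0,0,0],"hand":-1},{"linear":[0.042,0,-0.004],"dr":[0,0,0],"hand":-1},{"linear":[0.042,0,-0.004],"dr":[0,0,0],"hand":-1},{"linear":[0.042,0,-0.004],"dr":[0,0,0],"hand":-1}]'
python3 - <<'E'
from h import *
need((0.4991,0.0607,0.022),82)
a=shot("scene","s8.png",(270,190,410,290),5)
E
```

```text
t: 17.35
eef_pos: [0.4993, 0.0589, 0.0232]
tool_rot: [-0.705, 0.705, -0.049, 0.049]
contact_force: [-0.5, -0.1, -1.3]
gripper_width: 0.353
t17.4 linear [-0.0004, 0.0012, 0.0018] dr [0.0, 0.0, -0.0] F [-0.5 -0.1 -1.3] q7 1.19 w 0.35
```

View pics/s8.png

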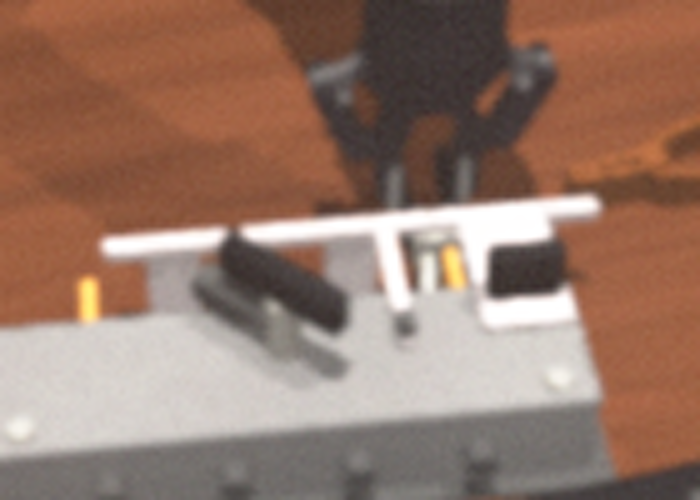

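```bash
python3 -m crank '[{"linear":[0.0,0,0],"dr":[0,0,0],"hand":-0.1},{"linear":[0,0,0],"dr":[0,0,0],"hand":0.2},{"linear":[0,0,0],"dr":[0,0,0],"hand":0.5},{"linear":[0,0,0],"dr":[0,0,0],"hand":0.5},{"linear":[0,0,0],"dr":[0,0,0],"hand":0.5},{"linear":[0,0,0],"dr":[0,0,0],"hand":0.5},{"linear":[0,-0.02,0],"dr":[0,0,0],"hand":0.5},{"linear":[0,-0.05,0],"dr":[0,0,0],"hand":0.5},{"linear":[0,-0.09,0],"dr":[0,0,0],"hand":0.5},{"linear":[0,-0.13,0],"dr":[0,0,0],"hand":0.5}]'
python3 - <<'E'
from h import *
need((0.389,-0.331,0.14),91.9)
E
```

```text
t: 18.23
eef_pos: [0.4981, 0.0588, 0.1542]
tool_rot: [-0.705, 0.706, -0.05, 0.048]
contact_force: [0.8, 0.1, -0.1]
gripper_width: 0.751
t18.2 linear [-0.0542, 0.0146, -0.4011] dr [0.0, -9.8, -0.1] F [ 0.8  0.1 -0.1] q7 1.19 w 0.75
```

```bash
python3 -m crank '[{"linear":[-0.01,0,-0.03],"dr":[0,0,0],"hand":1},{"linear":[-0.02,0,-0.07],"dr":[0,-2,0],"hand":1},{"linear":[-0.03,0,-0.11],"dr":[0,-4,0],"hand":1},{"linear":[-0.03,0,-0.15],"dr":[0,-6,0],"hand":1},{"linear":[-0.04,0,-0.19],"dr":[0,-8,0],"hand":1},{"linear":[-0.04,0,-0.23],"dr":[0,-9.8,0],"hand":1},{"linear":[-0.05,0,-0.27],"dr":[0,-9.8,0],"hand":1},{"linear":[-0.054,0,-0.31],"dr":[0,-9.8,0],"hand":1},{"linear":[-0.054,0,-0.35],"dr":[0,-9.8,0],"hand":1},{"linear":[-0.054,0,-0.39],"dr":[0,-9.8,0],"hand":1}]'
python3 - <<'E'
from h import *
need((0.389,-0.331,0.12),91.9)
a=np.array(bot.read_camera("scene"));b=np.array(bot.read_camera("top"))
cv2.imwrite('pics/m9.png',np.hstack([cv2.resize(a[210:280,180:280],(400,280),interpolation=3),cv2.resize(b[130:200,275:375],(400,280),interpolation=3)]))
for T in("clip_1_mid","clip_1_tip"):
    for n in("scene","top"):print(T,n,[(np.round(d["xy"]).tolist(),round(d["score"],2)) for d in bot.place_of(n,T)])
print(proj("scene",(.4837,-.328,.014)),proj("scene",(.4337,-.329,.014)),proj("top",(.52,.057,.04)))
E
```

```text
t: 19.07
eef_pos: [0.3907, -0.3216, 0.1535]
tool_rot: [-0.707, 0.707, 0.012, -0.011]
contact_force: [0.4, 0.5, 0.4]
gripper_width: 0.999
t19.1 linear [-0.002, 0.0335, -0.0093] dr [0.0, -0.1, 0.0] F [0.4 0.5 0.4] q7 2.24 w 1.00
clip_1_mid scene [([391.0, 163.0], 0.92), ([399.0, 224.0], 0.8), ([357.0, 239.0], 0.64)]
clip_1_mid top [([295.0, 165.0], 0.69), ([258.0, 176.0], 0.55)]
clip_1_tip scene [([380.0, 230.0], 0.82), ([170.0, 281.0], 0.7), ([376.0, 159.0], 0.62)]
clip_1_tip top [([294.0, 155.0], 0.67), ([217.0, 157.0], 0.51), ([265.0, 174.0], 0.48), ([239.0, 267.0], 0.43)]
[214.94574311 254.63410822] [214.00308399 241.33154623] [291.04703012 170.21780659]
```

View pics/m9.png

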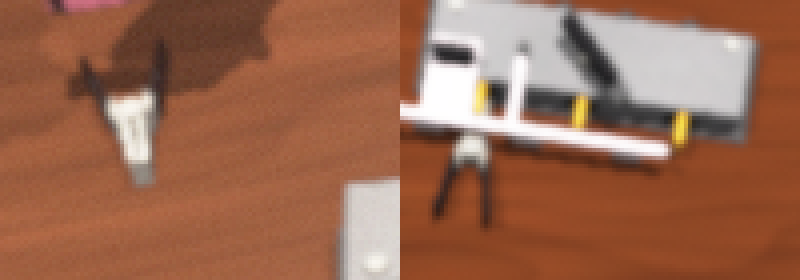

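```bash
python3 -c "
from h import *
need((0.389,-0.331,0.010),91.9)"
python3 -m crank '[{"linear":[0,0.02,-0.001],"dr":[0,0,0],"hand":1},{"linear":[0,0.05,-0.001],"dr":[0,0,0],"hand":1},{"linear":[0,0.08,-0.001],"dr":[0,0,0],"hand":1},{"linear":[0,0.08,-0.001],"dr":[0,0,0],"hand":1},{"linear":[0,0.08,-0.001],"dr":[0,0,0],"hand":1}]'
python3 -c "
from h import *
need((0.389,-0.331,0.010),91.9)"
```

```text
t19.4 linear [-0.0033, 0.1431, -0.0125] dr [-0.1, 0.0, -0.0] F [-0.1  0.6 -0.5] q7 2.24 w 1.00
t: 19.78
eef_pos: [0.3913, -0.3188, 0.0726]
tool_rot: [0.708, -0.706, -0.011, 0.013]
contact_force: [-0.2, 0.3, 0.7]
gripper_width: 1.002
t19.8 linear [-0.0025, 0.0625, -0.0123] dr [-0.1, 0.1, -0.2] F [-0.2  0.3  0.7] q7 2.27 w 1.00
```

```bash
python3 -m crank '[{"linear":[-0.0025,0,-0.012],"dr":[0,0,0],"hand":1},{"linear":[-0.0025,0,-0.012],"dr":[0,0,0],"hand":1},{"linear":[-0.0025,0.03,-0.012],"dr":[0,0,0],"hand":1},{"linear":[-0.0025,0.05,-0.012],"dr":[0,0,0],"hand":1},{"linear":[-0.0025,0.062,-0.012],"dr":[0,0,0],"hand":1},{"linear":[-0.0025,0.062,-0.012],"dr":[0,0,0],"hand":1},{"linear":[-0.0025,0.062,-0.012],"dr":[0,0,0],"hand":-1},{"linear":[-0.0025,0.062,-0.012],"dr":[0,0,0],"hand":-1},{"linear":[-0.0025,0.062,-0.012],"dr":[0,0,0],"hand":-1},{"linear":[-0.0025,0.062,-0.012],"dr":[0,0,0],"hand":-1}]' 40
python3 -m crank '[{"linear":[0,0,0],"dr":[0,0,0],"hand":-1},{"linear":[0,0,0],"dr":[0,0,0],"hand":-1},{"linear":[0,0,0],"dr":[0,0,0],"hand":-1},{"linear":[0,0,0],"dr":[0,0,0],"hand":-1}]'
python3 -c "
from h import *
need((0.389,-0.331,0.010),91.9)"
```

```text
t: 20.62
eef_pos: [0.3901, -0.3339, 0.0131]
tool_rot: [-0.707, 0.708, 0.012, -0.011]
contact_force: [-4.7, 0.3, 14.4]
gripper_width: 0.456
t: 20.95
eef_pos: [0.39, -0.3339, 0.0134]
tool_rot: [-0.707, 0.707, 0.012, -0.011]
contact_force: [-4.9, 1.4, 15.3]
gripper_width: 0.353
t20.9 linear [-0.0009, 0.0034, 0.0029] dr [0.1, -0.1, 0.1] F [-4.9  1.4 15.3] q7 2.32 w 0.35
```

```bash
python3 -m crank '[{"linear":[0,-0.006,0],"dr":[0,0,0],"hand":-1},{"linear":[0,-0.012,0],"dr":[0,0,0],"hand":-1},{"linear":[0,-0.018,0],"dr":[0,0,0],"hand":-1},{"linear":[0,-0.018,0],"dr":[0,0,0],"hand":-1},{"linear":[0,-0.018,0],"dr":[0,0,0],"hand":-1}]'
python3 -c "
from h import *
need((0.4173,-0.1197,0.025),82)"
```

```text
t: 21.37
eef_pos: [0.3901, -0.3331, 0.0299]
tool_rot: [-0.707, 0.707, 0.012, -0.011]
contact_force: [-0.8, -0.7, -1.1]
gripper_width: 0.349
t21.4 linear [0.0341, 0.0048, 0.2124] dr [0.0, 9.9, 0.1] F [-0.8 -0.7 -1.1] q7 2.32 w 0.35
```

```bash
python3 -m crank '[{"linear":[0,0,0.02],"dr":[0,0,0],"hand":-1},{"linear":[0.01,0,0.05],"dr":[0,2,0],"hand":-1},{"linear":[0.015,0,0.08],"dr":[0,4,0],"hand":-1},{"linear":[0.02,0,0.11],"dr":[0,6,0],"hand":-1},{"linear":[0.025,0,0.14],"dr":[0,8,0],"hand":-1},{"linear":[0.03,0.003,0.17],"dr":[0,9.9,0],"hand":-1},{"linear":[0.034,0.005,0.2],"dr":[0,9.9,0],"hand":-1},{"linear":[0.034,0.005,0.212],"dr":[0,9.9,0],"hand":-1},{"linear":[0.034,0.005,0.212],"dr":[0,9.9,0],"hand":-1},{"linear":[0.034,0.005,0.212],"dr":[0,9.9,0],"hand":-1}]'
python3 -m crank '[{"linear":[0,0,0],"dr":[0,0,0],"hand":-1},{"linear":[0,0,0],"dr":[0,0,0],"hand":-1},{"linear":[0,0,0],"dr":[0,0,0],"hand":-1}]'
python3 - <<'E'
from h import *
need((0.4727,-0.1275,0.025),82)
p,R,o=tool()
a=shot("scene","s10.png",(240,180,380,280),5)
p[2]+=.003;bx=np.array([.990,-.139,0]);by=np.array([.139,.99,0])
for s in(-.013,0,.013):
  print(s,np.round((proj("scene",p+.095*bx+s*by+[0,0,.014])-[240,180])*5))
print("tab",[np.round((proj("scene",(.542,-.1372,z))-[240,180])*5) for z in(.004,.054)])
E
```

```text
t: 22.2
eef_pos: [0.4168, -0.1193, 0.0241]
tool_rot: [-0.705, 0.705, -0.049, 0.049]
contact_force: [-0.3, 0.1, -1.7]
gripper_width: 0.351
t: 22.45
eef_pos: [0.4167, -0.1211, 0.0243]
tool_rot: [-0.705, 0.705, -0.05, 0.05]
contact_force: [-0.7, 0.7, -0.3]
gripper_width: 0.351
t22.4 linear [0.0563, -0.0006, 0.0016] dr [0.0, -0.2, 0.0] F [-0.7  0.7 -0.3] q7 1.76 w 0.35
-0.013 [211. 307.]
0 [235. 305.]
0.013 [259. 303.]
tab [array([246., 396.]), array([238., 333.])]
```

View pics/s10.png

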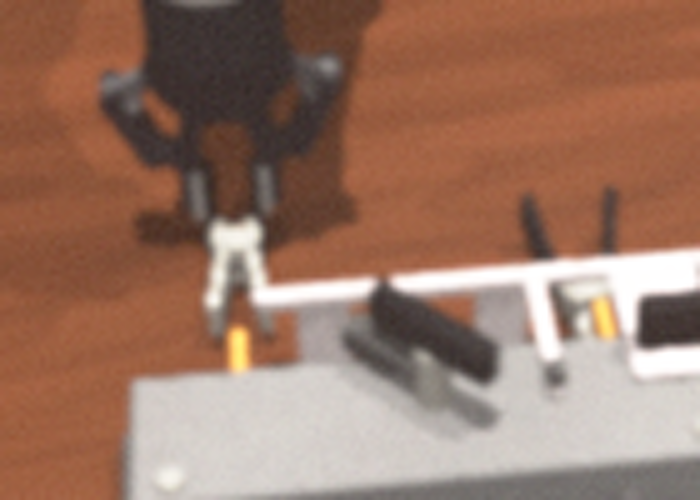

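```bash
python3 -m crank '[{"linear":[0.01,0,0.001],"dr":[0,0,0],"hand":-1},{"linear":[0.02,0,0.001],"dr":[0,0,0],"hand":-1},{"linear":[0.03,0,0.001],"dr":[0,0,0],"hand":-1},{"linear":[0.04,0,0.001],"dr":[0,0,0],"hand":-1},{"linear":[0.048,0,0.001],"dr":[0,0,0],"hand":-1},{"linear":[0.056,0,0.001],"dr":[0,0,0],"hand":-1},{"linear":[0.056,0,0.001],"dr":[0,0,0],"hand":-1},{"linear":[0.056,0,0.001],"dr":[0,0,0],"hand":-1}]'
python3 -c "
from h import *
need((0.4727,-0.1275,0.025),82)"
```

```text
t: 23.17
eef_pos: [0.4726, -0.1268, 0.0241]
tool_rot: [-0.705, 0.705, -0.05, 0.049]
contact_force: [-0.2, 0.1, -1.5]
gripper_width: 0.349
t23.2 linear [0.0002, -0.0009, -0.0007] dr [0.0, -0.0, -0.0] F [-0.2  0.1 -1.5] q7 1.75 w 0.35
```

```bash
python3 -m crank '[{"linear":[0.0,0,0],"dr":[0,0,0],"hand":-0.1},{"linear":[0,0,0],"dr":[0,0,0],"hand":0.2},{"linear":[0,0,0],"dr":[0,0,0],"hand":0.5},{"linear":[0,0,0],"dr":[0,0,0],"hand":0.5},{"linear":[0,0,0],"dr":[0,0,0],"hand":0.5},{"linear":[0,0,0],"dr":[0,0,0],"hand":0.5},{"linear":[0,-0.02,0],"dr":[0,0,0],"hand":0.5},{"linear":[0,-0.06,0],"dr":[0,0,0],"hand":0.5},{"linear":[0,-0.1,0],"dr":[0,0,0],"hand":0.5},{"linear":[0,-0.14,0],"dr":[0,0,0],"hand":0.5}]'
python3 -m crank '[{"linear":[0,-0.02,0],"dr":[0,-7,0],"hand":0},{"linear":[0,-0.04,0],"dr":[0,-14,0],"hand":0},{"linear":[0,-0.04,0],"dr":[0,-21,0],"hand":0},{"linear":[0,-0.04,0],"dr":[0,-28,0],"hand":0},{"linear":[0,-0.04,0],"dr":[0,-35,0],"hand":0},{"linear":[0,-0.04,0],"dr":[0,-42,0],"hand":0},{"linear":[0,-0.04,0],"dr":[0,-46,0],"hand":0},{"linear":[0,-0.04,0],"dr":[0,-46,0],"hand":0}]'
python3 - <<'E'
from h import *
need((0.616,-0.051,0.16),128)
a=np.array(bot.read_camera("scene"));b=np.array(bot.read_camera("top"))
cv2.imwrite('pics/m11.png',np.hstack([cv2.resize(a[205:285,265:385],(420,280),interpolation=3),cv2.resize(b[120:200,275:375],(350,280),interpolation=3)]))
E
```

```text
t: 24.0
eef_pos: [0.4716, -0.1267, 0.1657]
tool_rot: [-0.705, 0.705, -0.05, 0.049]
contact_force: [0.9, 0.3, -0.1]
gripper_width: 0.749
t: 24.67
eef_pos: [0.4721, -0.1267, 0.2043]
tool_rot: [0.668, -0.668, -0.231, 0.231]
contact_force: [0.5, 0.1, 0.1]
gripper_width: 0.5
t24.7 linear [0.16, 0.0443, -0.0292] dr [-0.0, 0.1, 0.0] F [0.5 0.1 0.1] q7 2.42 w 0.50
```

View pics/m11.png

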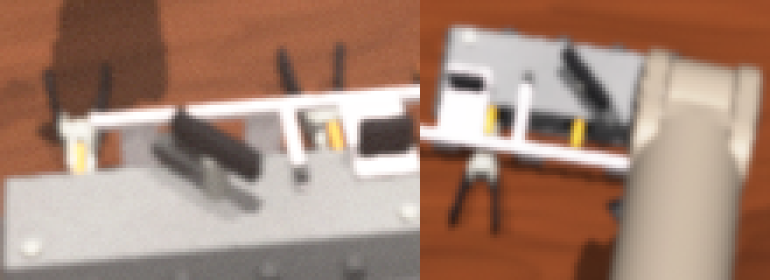

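```bash
python3 -m crank '[{"linear":[0.04,0,-0.007],"dr":[0,0,0],"hand":0},{"linear":[0.08,0,-0.014],"dr":[0,0,0],"hand":0},{"linear":[0.12,0,-0.021],"dr":[0,0,0],"hand":0},{"linear":[0.15,0,-0.029],"dr":[0,0,0],"hand":0},{"linear":[0.16,0,-0.029],"dr":[0,0,0],"hand":0},{"linear":[0.16,0.02,-0.029],"dr":[0,0,0],"hand":0},{"linear":[0.16,0.04,-0.029],"dr":[0,0,0],"hand":0},{"linear":[0.16,0.04,-0.029],"dr":[0,0,0],"hand":0},{"linear":[0.16,0.04,-0.029],"dr":[0,0,0],"hand":0}]' 30
python3 -c "
from h import *
need((0.616,-0.051,0.099),128)"
```

```text
t: 25.52
eef_pos: [0.615, -0.0516, 0.1634]
tool_rot: [0.669, -0.669, -0.228, 0.231]
contact_force: [0.4, -0.5, 0.0]
gripper_width: 0.503
t25.5 linear [0.0013, 0.0644, -0.0003] dr [-0.1, -0.1, -0.2] F [ 0.4 -0.5  0. ] q7 2.28 w 0.50
```

```bash
python3 -m crank '[{"linear":[0.001,0.03,0],"dr":[0,0,0],"hand":0},{"linear":[0.001,0.05,0],"dr":[0,0,0],"hand":0},{"linear":[0.001,0.064,0],"dr":[0,0,0],"hand":0},{"linear":[0.001,0.064,0],"dr":[0,0,0],"hand":0},{"linear":[0.001,0.064,0],"dr":[0,0,0],"hand":-1},{"linear":[0.001,0.064,0],"dr":[0,0,0],"hand":-1},{"linear":[0.001,0.064,0],"dr":[0,0,0],"hand":-1},{"linear":[0.001,0.064,0],"dr":[0,0,0],"hand":-1},{"linear":[0.001,0.064,0],"dr":[0,0,0],"hand":-1}]' 30
python3 -c "
from h import *
need((0.616,-0.051,0.099),128)"
python3 -m crank '[{"linear":[0,0,0],"dr":[0,6,0],"hand":-1},{"linear":[0,0,0],"dr":[0,12,0],"hand":-1},{"linear":[0,0,0],"dr":[0,18,0],"hand":-1},{"linear":[0,0,0],"dr":[0,24,0],"hand":-1},{"linear":[0,0,0],"dr":[0,30,0],"hand":-1},{"linear":[0,0,0],"dr":[0,36,0],"hand":-1},{"linear":[0,0,0],"dr":[0,42,0],"hand":-1},{"linear":[0,0,0],"dr":[0,48,0],"hand":-1},{"linear":[0,0,0],"dr":[0,54,0],"hand":-1},{"linear":[0,0,0],"dr":[0,60,0],"hand":-1}]'
python3 -c "
from h import *
need((0.616,-0.051,0.099),-7.8);print(bot.get_obs()['torque'])"
```

```text
t: 26.27
eef_pos: [0.6175, -0.0498, 0.1024]
tool_rot: [0.669, -0.668, -0.231, 0.229]
contact_force: [-3.8, 1.8, 5.9]
gripper_width: 0.153
t26.3 linear [-0.0019, 0.0034, -0.0] dr [-0.0, -0.0, 0.1] F [-3.8  1.8  5.9] q7 2.29 w 0.15
t: 27.1
eef_pos: [0.6182, -0.055, 0.1025]
tool_rot: [-0.692, 0.695, -0.136, 0.139]
contact_force: [0.1, -10.4, 0.6]
gripper_width: 0.156
t27.1 linear [-0.0035, 0.0035, 0.0028] dr [-0.1, 75.3, 0.3] F [  0.1 -10.4   0.6] q7 1.41 w 0.16
[-2.21989583  0.24018382  0.20896271]
```

```bash
python3 -m crank '[{"linear":[0,0,-0.003],"dr":[0,6,0],"hand":-1},{"linear":[0,0,-0.003],"dr":[0,12,0],"hand":-1},{"linear":[0,0,-0.003],"dr":[0,18,0],"hand":-1},{"linear":[0,0,-0.003],"dr":[0,24,0],"hand":-1},{"linear":[0,0,-0.003],"dr":[0,30,0],"hand":-1},{"linear":[0,0,-0.003],"dr":[0,36,0],"hand":-1},{"linear":[0,0,-0.003],"dr":[0,42,0],"hand":-1},{"linear":[0,0,-0.003],"dr":[0,48,0],"hand":-1},{"linear":[0,0,-0.003],"dr":[0,54,0],"hand":-1},{"linear":[0,0,-0.003],"dr":[0,60,0],"hand":-1}]'
python3 -c "
from h import *
need((0.616,-0.051,0.099),-7.8);print(bot.get_obs()['torque'])"
python3 -m crank '[{"linear":[0,0,0],"dr":[0,5,0],"hand":-1},{"linear":[0,0,0],"dr":[0,10,0],"hand":-1},{"linear":[0,0,0],"dr":[0,13,0],"hand":-1},{"linear":[0,0,0],"dr":[0,15.5,0],"hand":-1},{"linear":[0,0,0],"dr":[0,15.5,0],"hand":-1},{"linear":[0,0,0],"dr":[0,15.5,0],"hand":-1}]'
python3 -c "
from h import *
need((0.616,-0.051,0.099),-7.8);print(bot.get_obs()['torque'])"
```

```text
t: 27.93
eef_pos: [0.614, -0.0583, 0.1024]
tool_rot: [-0.53, 0.533, -0.466, 0.467]
contact_force: [-10.1, -8.8, 10.1]
gripper_width: 0.157
t27.9 linear [-0.007, 0.0034, 0.003] dr [0.1, 15.3, 0.2] F [-10.1  -8.8  10.1] q7 0.55 w 0.16
[-2.04550218  2.49698474  0.27090176]
t: 28.43
eef_pos: [0.6126, -0.0583, 0.1024]
tool_rot: [0.463, -0.467, 0.533, -0.532]
contact_force: [-14.0, -9.0, 15.1]
gripper_width: 0.152
t28.4 linear [-0.0078, 0.0033, 0.0024] dr [0.2, -0.0, 0.2] F [-14.   -9.   15.1] q7 0.34 w 0.15
[-1.88096686  3.2007003  -0.0224628 ]
```

```bash
python3 -m crank '[{"linear":[0,0,0],"dr":[0,0,0],"hand":0},{"linear":[0,0,0],"dr":[0,0,0],"hand":0},{"linear":[0,0,0],"dr":[0,0,0],"hand":0},{"linear":[0,0,0],"dr":[0,0,0],"hand":0},{"linear":[0,-0.03,0],"dr":[0,0,0],"hand":0},{"linear":[0,-0.07,0],"dr":[0,0,0],"hand":0},{"linear":[0,-0.11,0],"dr":[0,0,0],"hand":0},{"linear":[0,-0.14,0],"dr":[0,0,0],"hand":0}]'
python3 -m crank '[{"linear":[-0.04,0,-0.02],"dr":[0,-5,0],"hand":0},{"linear":[-0.08,0,-0.04],"dr":[0,-10,0],"hand":0},{"linear":[-0.11,0,-0.06],"dr":[0,-15,0],"hand":0},{"linear":[-0.15,0,-0.08],"dr":[0,-20,0],"hand":0},{"linear":[-0.18,0,-0.09],"dr":[0,-25,0],"hand":0},{"linear":[-0.22,0,-0.1],"dr":[0,-30,0],"hand":0},{"linear":[-0.26,0,-0.11],"dr":[0,-35,0],"hand":0},{"linear":[-0.30,0,-0.12],"dr":[0,-40,0],"hand":0},{"linear":[-0.34,0,-0.12],"dr":[0,-40,0],"hand":0},{"linear":[-0.36,0,-0.12],"dr":[0,-40,0],"hand":0}]'
python3 - <<'E'
from h import *
need((0.612,-0.051,0.099),-7.8)
a=np.array(bot.read_camera("scene"));b=np.array(bot.read_camera("top"))
cv2.imwrite('pics/s12f.png',a);cv2.imwrite('pics/t12f.png',b)
cv2.imwrite('pics/m12.png',np.vstack([cv2.resize(a[205:265,265:385],(600,300),interpolation=3),cv2.resize(b[130:190,270:390],(600,300),interpolation=3)]))
for T in("clip_1_mid","clip_1_tip","tab_a"):print(T,[(np.round(d["xy"]).tolist(),round(d["score"],2)) for d in bot.place_of("top",T)])
E
```

```text
t: 29.1
eef_pos: [0.617, -0.0534, 0.2436]
tool_rot: [-0.467, 0.465, -0.531, 0.532]
contact_force: [1.1, -0.5, 0.2]
gripper_width: 0.502
t: 29.93
eef_pos: [0.5427, 0.3267, 0.2403]
tool_rot: [0.622, -0.62, 0.338, -0.337]
contact_force: [-0.5, 1.2, -1.0]
gripper_width: 0.505
t29.9 linear [0.3552, 0.14, -0.1473] dr [-0.0, 40.7, -0.2] F [-0.5  1.2 -1. ] q7 0.21 w 0.50
clip_1_mid [([253.0, 177.0], 0.71), ([294.0, 167.0], 0.52)]
clip_1_tip [([267.0, 179.0], 0.68), ([298.0, 159.0], 0.55)]
tab_a [([293.0, 159.0], 0.94), ([345.0, 168.0], 0.8), ([318.0, 162.0], 0.61)]
```

View pics/m12.png

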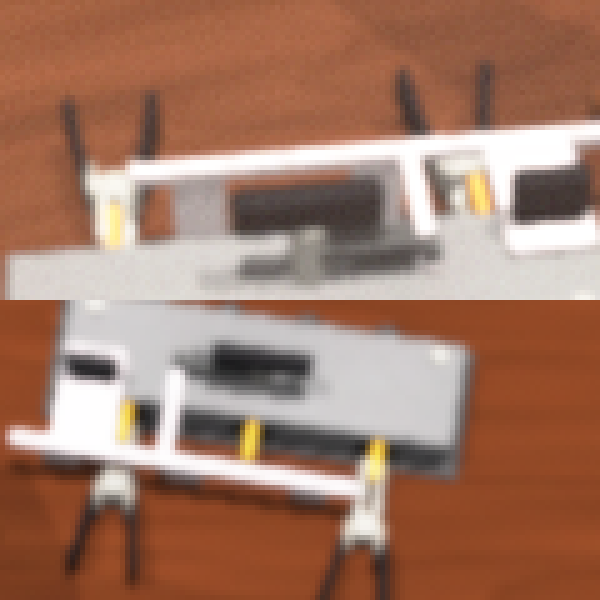

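Run:
```python
from h import *
np.set_printoptions(precision=4,suppress=True)
bx=np.array([.990,-.139]);by=np.array([.139,.99])
for nm,uv in(("R",(270+363/5,130+225/5)),("L",(270+113/5,130+183/5))):
    P=ray("top",uv,.04)[:2]+[.004,.003];print(nm,P,"bx from edge",P@bx-.556,"by",P@by-.0345)
for f in('t0.png','t12f.png'):
    b=cv2.imread('pics/'+f)[135:150,308:340].max(2);m=b<60;cv2
    y,x=np.nonzero(m);print(f,len(x),cv2.minAreaRect(np.c_[x,y].astype(np.float32)),np.degrees(np.arctan(np.polyfit(x,y,1)[0])))
```

```text
R [ 0.5082 -0.1326] bx from edge -0.03443081646830781 by -0.09517933717458646
L [0.5379 0.0544] bx from edge -0.031083151622853133 by 0.0941465454109626
t0.png 57 ((13.5, 7.0), (17.0, 4.0), 0.0) 2.318662552495438
t12f.png 61 ((13.320000648498535, 8.260000228881836), (17.111984252929688, 4.666904926300049), 8.130102157592773) 1.57559833425749
```

```bash
python3 -c "
from station import bot
print(bot.hand_in())"
```

```text
the job is handed in; nothing more can be done
None
```

I completed all the steps and handed the job in at about 30 s of robot time. No verdict was reported.

- **Knob:** It gave on the first gentle try, anticlockwise, so I did not need to try the other way. I turned it about 136° to undo it.
- **Shutter:** I slid it about 45 mm to the left, until it met its stop.
- **Clips:** Only two real clips were on the desk; the brown, purple and pink ones were left alone. I put the left clip on `tab_c` and the right clip on `tab_a`. I then turned the knob back to its starting angle and moved the arm clear.

**Last checks, from the camera pictures:**
- **Clip position:** Both clips sit on their tabs and look level, within about 1 mm of each tab's middle plane.
- **Clip depth:** The tips are roughly 16–25 mm past the tab edge. The rough image measurement gave 16–19 mm, while the arm positions gave about 25 mm. Both fall inside the required 12–42 mm.
- **Knob and shutter:** The knob's wing is within about 2° of where it started, and the shutter still looks fully open.
- **Bystanders:** I planned the moves clear of them and no picture showed one displaced. I did not measure their positions at the end.
- **Calibration:** Positions from the top camera were about 5 mm off what contact with the knob and shutter grip showed. I corrected for this before placing the clips.

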